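# Disarm the high-voltage test set and take off its combination lock

## Task

Make the high-voltage test set safe to open: first pull its arming plug out of the socket and set it down, not drop it, in the small tray, then dial the combination padlock to its number (pointer three clicks clockwise from the index mark), pull the shackle open and take the lock off the hasp. Finish holding the open lock up in the gripper, level with its dial upward, a clear 10 cm or more above the top of the test set, and do not let go of it; leave the other things on the bench where they are.

Things in the scene. Friction and masses are not known exactly. Their poses are not given: they have to be found in the camera images.
- case: High-voltage test set, painted box 280 x 300 mm (x, y), 85 mm high, fixed to the bench; origin at the centre of its underside, x away from the robot's side, z up. Flat grey front deck (top 85 mm up, x -140 to -10 mm): arming socket on the +y half, padlock on the -y half; behind it the white lid, flush with the deck. Small fittings on the deck are at most 10 mm high.
- socket (a point): Centre of the arming socket's mouth, the top of its round collar 4 mm above the deck (38 mm dia). The hole goes straight down.
- plug: Arming plug, no cord: round fluted black cap 32 mm dia, 32 mm tall, over a brass stem 20 mm dia, 26 mm long; origin at the stem's lower end, z up through the cap. Seated, the cap stands on the socket's collar, its top 36 mm above the deck. Sprung balls grip its groove and let go at a straight upward pull of about 8 N; loose after 5 mm, clear after 26 mm. About 80 g.
- plug_cap (a point): Centre of the plug's cap, on its axis 42 mm above the stem's lower end: where to grip.
- tray: Open grey tray 150 x 110 mm, rim 28 mm high, walls and floor 3 mm, fixed to the bench to the left or right of the test set; origin at the centre of its underside.
- lock: Steel combination padlock lying dial up on the deck: body 52 (x) x 60 (y) x 26 mm, origin at the centre of its underside, x along the case's x, z up, 0.45 kg. The shackle (8 mm bar, legs 32 mm apart) leaves the +x face; its short leg, on the -y side, runs through the hasp eye. Ten raised marks ring the dial, one per click; the wide square mark on the shackle side (+x) is the index.
- lock_dial (a joint): Dial angle, rad, growing clockwise seen from above; 0 = pointer at the index mark. Ten clicks 0.628 rad apart (hump about 0.05 N m); turns endlessly either way. The shackle is freed only at the third click clockwise from the index, 1.885 rad (or whole turns from it), within about 0.1 rad. Starts within one and a half clicks of the index.
- dial_grip (a point): On the dial's axis at half the height of its grip bar, 36.5 mm above the lock's underside. The bar is 9 mm wide, 30 mm long, 15 mm tall, along the pointer direction, on a round dial plate 42 mm dia; plate top 29 mm, bar top 44 mm above the lock's underside.
- dial_pointer (a point): Tip of the dial's pointer, 20 mm from the dial's axis at the foot of one end of the grip bar; the same end has a black dot on the bar's top.
- lock_shackle (a joint): How far the shackle stands out, 0 locked to 0.024 m fully open, along the lock's x; about 3 N of friction, stays where it is left. While it is out the dial cannot turn. Fully open, the gap between the lock's face (26 mm from its middle) and the short leg's end (44 mm) is 18 mm.
- hasp_eye (a point): Centre of the hasp eye's hole, 13 mm above the deck: fixed steel plate 4 mm thick standing across the case's x, 24 mm wide, 27 mm high, hole 14 x 14 mm, 34 to 38 mm to +x of the lock's middle at the start. With the dial set, drawing the lock straight to its -x takes up about 12 mm of slack until the shackle's bow catches on the eye, then draws the shackle out.
- multimeter: Bystander: black handheld multimeter 170 x 84 x 42 mm, on the other side of the test set from the tray.
- spanner: Bystander: flat open-ended spanner about 120 mm long, 8 mm thick, lying along the rear of the lid.
- board: Bystander: bare circuit board 60 x 85 mm with parts up to 20 mm high, lying on the lid.
- spool: Bystander: metal spool 56 mm dia, 36 mm high, standing before the test set, on the left.
- flux: Bystander: small bottle 36 mm dia, 75 mm high, before the test set, on the right.
- jar: Bystander: jar 60 mm dia, 70 mm high, to the left, a little further off than tray or multimeter.
- coupler: Bystander: brass barrel coupler with a square steel flange, 36 mm long, lying near the robot on the right.
- eye_foot (a point): Foot of the hasp eye on the deck. To take the open lock off, push it back to +x until the eye's plate stands in the gap between lock face and short leg's end (eye 35 mm from the lock's middle; 30 to 41 mm will do) and lift straight up. The flat hasp strap (2.5 mm thick, 36 mm wide) lies on deck and lid round the eye; its front edge is 5.5 mm to -x of this point.
- guard (a point): Middle of the padlock guard, on the deck: two fixed steel cheeks, 12 mm high, 53 mm long along the case's x, 4 mm thick, 64 mm apart inside, on either side of the lock; they stop it from turning. Open above and at both ends.
Not all that is in view belongs to the job. Several things have the shape of the tray; the one meant has the colours described above.

How it is judged:
By the outcome, as a careful person would: the job done as asked, in the order asked, and still so for the second after the job is handed in, while the arm keeps its last pose, push and grip.
It also fails if it takes over 72 s, if anything falls off the work surface, if the arm or the gripper's body presses on something with over 40 N, if the wrist force passes 120 N, or if a joint passes its speed limit or range.

## Robot

A 6-joint arm with a two-finger parallel gripper is mounted at the origin on the work surface. World frame = base frame: x ahead of the robot, y to its left, z up, the work surface at z = 0. Lengths are in mm, angles in rad, forces in N, time in s.
With the tool pointing down it reaches from about 275 to 1000 mm from the base axis. Payload 8.4 kg.
Tool frame: the origin (TCP) lies at the very end of the fingers, on their centre line; the grasp point (between the pads) lies 19 mm behind it; z points along the fingers, y is the direction in which the jaws open and shut (so a half turn about z gives the same grasp; the last joint's range is limited). The gripper opens to 85 mm and grips with 20 to 120 N. Pads are 22 mm wide; open, the fingers measure 114 mm over their backs; the gripper's body (76 mm by 85 mm) begins 54 mm behind the grasp point. The pads swing forward as they close: fully open they stand 13 mm farther back than shut.
Start: joints at [-1.173, 0.353, 1.633, -0, 1.155, -0.002], TCP at [243.27, -575.715, 231.281] pointing down, gripper open.
Joint ranges: [-2.63, 2.63], [-0.92, 2.1], [0.06, 2.66], [-1.3, 4.44], [0, 2.69], [-3.02, 3.02]. Speed limits (rad/s): [2.22, 2.22, 2.79, 3.14, 3.14, 3.14].

## Interface

Orientations are given as [roll, pitch, yaw] about the fixed x, y, z axes, in that order (R = Rz(yaw) Ry(pitch) Rx(roll)).
In Python, from rig import r gives the robot as it stands.
- The arm moves only by the tool move_arm, never from a script. Its argument "increments" is a list of rows, each an object of numbers: "tx", "ty", "tz": the shift along the tool's x, y, z in cm; "rx", "ry", "rz": the turn, a rotation vector about the tool's x, y, z in degrees; "gripper": the gripper's target within -1 to 1 (fully open at 1, half-way at 0, shut at -1). A call has 1 to 12 rows; each row shifts and turns the commanded pose from where the row before left it, along the tool's axes as they then stand; what a row does not reach is not made up. A row lasts 1/10 s, in which the tool goes at most 50 mm and 8.59 degrees, less where a joint would pass 70% of its speed; a pose out of reach is approached as far as the arm can. A call is refused whole if a number of a shift passes 5 or a number of a turn 8.59, either way. A call with a gripper value outside its range is refused whole. The fingers move at their own pace and stop on an object; "squeeze" is the grip in N (left out, the last holds). Time passes only in rows, so rows that do not move let the fingers close. It gives the time, the measured TCP pose, the force and the opening at its end, in the units of the state.
- r.sense(): the state, without advancing time (a new reading comes with each control period).
- r.grab_frame(name): name is "scene" or "top"; returns (picture, depth): 400x640x3 uint8, red, green, blue; 400x640 float32, mm along the optical axis (not along the pixel's ray), 0 where there is no reading.
- r.camera_model(name): a dict with "fx", "fy", "cx", "cy" (pixels), "R" (3x3) and "t" (3): a world point X has camera coordinates R X + t. Camera axes: x right, y down, z forward; pixel columns grow to the right and rows downward; lengths in mm; the calibration is good to about 2 mm. A picture is of the moment at which its call begins. camera_model takes no time and is no camera call.
- r.sign_off(): hands the job in, once; it reports no verdict.
Trained networks look in the newest picture that a camera, given by its name, has taken for a name from the list of things; names that differ only in an ending like _2 or _b are one class to them, and where a whole thing is asked for, a point or a joint stands for the part that bears it (a point fixed in the world has none). Each returns a list of dicts, best first, with "confidence" (0 to 1); they miss things now and then, are a little off and sometimes report something else, mostly with a low value. They report only what shows in the picture. A call takes as long as a camera call. They do not tell look-alikes from the thing itself.
- r.cut_out(query, camera): "mask" (400x640 bool, what is visible of it) and "bbox" ([left, top, right, bottom] in pixels, round what is visible of it).
- r.place_of(query, camera): "location" ([row, column] in pixels: a listed point, or the origin of a listed thing).
The state is a dict: "clock": time; "qpos": joint angles; "qvel": joint speeds; "joint_efforts": joint torques, N m; "eef_pos": TCP position; "tcp_rot": TCP orientation; "contact_force": force on the tool from outside, world axes, zero at the start; "wrist_torque": the same for the moment, N m; "opening": opening from 0.0 (shut) to 1.0 (fully open).
Only numpy, scipy, OpenCV 4.12 (cv2) and the standard library are available. Lean on these libraries where they do the work, as an engineer would, in place of code of your own. Each camera call takes 0.05 s, during which the arm holds its last target. There are 200 camera calls.

## Working session

There is one attempt and no reset: what is moved stays moved. The work goes in short steps, Python scripts to look and compute and a tool call to move; the robot and the scene stay as the last step left them, time stands still between calls to the robot, and variables do not carry over. Pictures are saved under pics/ and viewed, about 8 in all and at most 12, crops included, and the job is handed in when it is done.

Besides the shell and the picture viewer there is one more tool, called as a command line: name --argument value ..., lists and objects as JSON in quotes. move_arm: Moves the arm, as the interface text tells. Its arguments: {"type":"object","properties":{"increments":{"type":"array","items":{"type":"object","properties":{"tx":{"type":"number"},"ty":{"type":"number"},"tz":{"type":"number"},"rx":{"type":"number"},"ry":{"type":"number"},"rz":{"type":"number"},"gripper":{"type":"number"}}}},"squeeze":{"type":"number"}},"required":["increments"]}

```bash
ls; mkdir -p pics; cat > h.py <<'E'
from rig import r
import numpy as np, cv2
def back(cam,row,col,d):
    m=r.camera_model(cam); R=np.array(m["R"]);t=np.array(m["t"])
    c=np.array([(col-m["cx"])/m["fx"]*d,(row-m["cy"])/m["fy"]*d,d]); return R.T@(c-t)
def onz(cam,row,col,z):
    m=r.camera_model(cam); R=np.array(m["R"]);t=np.array(m["t"])
    o=-R.T@t; v=R.T@np.array([(col-m["cx"])/m["fx"],(row-m["cy"])/m["fy"],1]); return o+v*(z-o[2])/v[2]
def cloud(cam,dep):
    m=r.camera_model(cam); R=np.array(m["R"]);t=np.array(m["t"])
    v,u=np.mgrid[:400,:640]; c=np.stack([(u-m["cx"])/m["fx"]*dep,(v-m["cy"])/m["fy"]*dep,dep],-1)
    return (c-t)@R
def grab(cam,name=None):
    p,d=r.grab_frame(cam)
    if name: cv2.imwrite(f"pics/{name}.png",p[:,:,::-1])
    return p,d
E
python3 - <<'E'
from h import *
np.set_printoptions(precision=1,suppress=True)
a,da=grab("scene","s0");b,db=grab("top","t0")
for c in("scene","top"):
    m=r.camera_model(c);print(c,m["fx"],-np.array(m["R"]).T@np.array(m["t"]),np.array(m["R"])[2])
    d=da if c=="scene" else db
    for q in "case socket plug plug_cap tray lock dial_grip dial_pointer hasp_eye eye_foot guard".split():
        for o in r.place_of(q,c)[:2]:
            i,j=map(int,np.round(o["location"]));dd=d[i,j] if 0<=i<400 and 0<=j<640 else 0
            print(q,o["location"],round(o["confidence"],2),back(c,*o["location"],dd))
E
```

```text
pics
scene 367.51365071950255 [1289.6 -262.2  738.5] [-0.7  0.3 -0.6]
case [244.5, 296.5] 0.96 [704.1 -75.6  84.8]
socket [194.4, 312.0] 0.73 [568.2  15.8 111.8]
plug [194.7, 314.4] 0.54 [566.7  23.4 107.4]
plug [204.9, 314.0] 0.53 [583.2  16.1  86.3]
plug_cap [191.4, 313.8] 0.68 [567.5  21.2 120.2]
tray [244.5, 180.1] 0.93 [ 520.8 -346.8    3.1]
tray [183.6, 279.9] 0.68 [353.7 -15.1   3. ]
lock [224.3, 265.9] 0.73 [ 615.  -127.1   89.6]
lock [212.7, 267.2] 0.56 [ 596.4 -117.1  110.4]
dial_grip [203.2, 267.1] 0.56 [ 576.8 -110.9  124.8]
dial_grip [241.4, 300.3] 0.31 [696.5 -63.2  83.6]
dial_pointer [259.9, 306.2] 0.73 [759.8 -70.9  87.2]
dial_pointer [205.0, 263.7] 0.52 [ 583.1 -121.4  126.8]
hasp_eye [219.7, 266.7] 0.71 [ 613.5 -123.6  103.1]
hasp_eye [225.2, 265.3] 0.45 [ 616.  -129.1   88. ]
eye_foot [225.7, 264.8] 0.9 [ 618.5 -131.    89.1]
guard [209.1, 267.8] 0.75 [ 588.1 -112.9  114.5]
top 378.4121874598962 [ 427.8   58.6 1003. ] [ 0.1 -0.  -1. ]
case [170.6, 353.5] 0.81 [618.9 -40.   83.9]
socket [195.8, 328.6] 0.6 [550.   23.6 124.9]
socket [271.0, 401.3] 0.5 [ 373.2 -157.5   55.3]
plug [199.3, 329.2] 0.66 [542.1  22.1 121.9]
plug_cap [197.5, 327.6] 0.57 [546.6  25.8 120. ]
tray [275.4, 339.3] 0.74 [359.   -8.3   2.5]
tray [217.0, 466.5] 0.71 [ 510.7 -346.3    6. ]
lock [187.5, 381.3] 0.77 [ 571.6 -102.3  115.3]
lock [187.6, 385.1] 0.4 [ 569.1 -108.7  129.2]
dial_grip [185.5, 386.0] 0.54 [ 573.7 -110.5  131.5]
dial_pointer [176.8, 391.5] 0.78 [ 602.7 -133.    88.3]
dial_pointer [199.3, 325.3] 0.65 [542.4  31.2 119.5]
hasp_eye [174.9, 389.5] 0.76 [ 604.6 -125.2  103. ]
eye_foot [176.7, 390.5] 0.88 [ 599.9 -127.2  104.4]
guard [192.9, 383.9] 0.95 [ 558.7 -108.4  114.4]
guard [197.9, 324.7] 0.46 [545.3  32.7 122.8]
```

```bash
python3 -c "
import cv2;a=cv2.imread('pics/s0.png');b=cv2.imread('pics/t0.png')
print(a.shape)"
```

```text
(400, 640, 3)
```

View pics/t0.png

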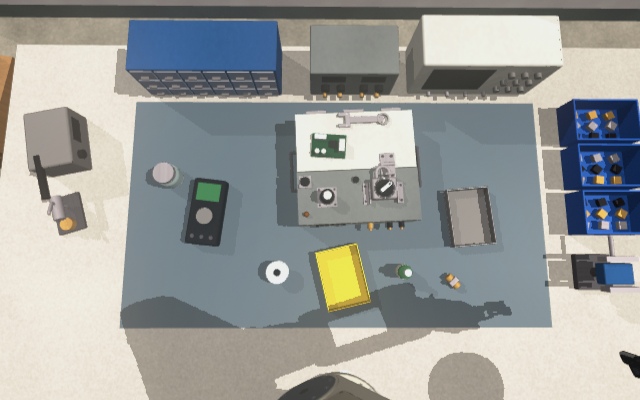

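View pics/s0.png

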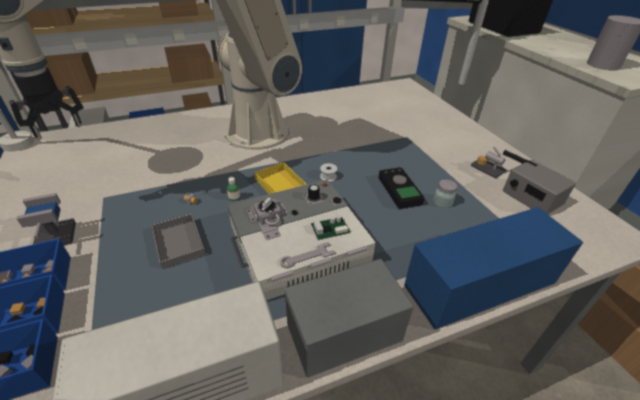

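The top view shows the case at columns 293–420, rows 110–228. The plug is at (327,197) and the lock at (385,187). The grey tray is to the right at (468,217); the yellow tray is a decoy. Next I measure the case pose, cap centre and lock more closely.

```bash
python3 - <<'E'
from h import *
np.set_printoptions(precision=1,suppress=True)
a,da=grab("scene");b,db=grab("top")
P=cloud("top",db);S=cloud("scene",da)
x,y,z=P[...,0],P[...,1],P[...,2]
m=(abs(z-85)<5)&(x>430)&(x<850)&(y>-250)&(y<150)
m=cv2.morphologyEx(m.astype(np.uint8),cv2.MORPH_OPEN,np.ones((3,3)))>0
n,l,st,_=cv2.connectedComponentsWithStats(m.astype(np.uint8));k=1+st[1:,4].argmax()
pts=P[l==k];print("case rect",cv2.minAreaRect(pts[:,:2].astype(np.float32)),np.median(pts[:,2]))
for nm,C in(("top",P),("scene",S)):
    X,Y,Z=C[...,0],C[...,1],C[...,2]
    q=C[(abs(X-547)<40)&(abs(Y-24)<40)&(Z>112)&(Z<130)]
    print(nm,"cap",len(q),q.mean(0) if len(q) else 0, cv2.minAreaRect(q[:,:2].astype(np.float32)))
    q=C[(abs(X-570)<50)&(abs(Y+108)<50)&(Z>106)&(Z<140)]
    print("lock",len(q),cv2.minAreaRect(q[:,:2].astype(np.float32)),np.percentile(q[:,2],[5,50,95,100]))
    q=C[(abs(X-570)<50)&(abs(Y+108)<50)&(Z>120)&(Z<140)]
    print("bar",len(q),q.mean(0),cv2.minAreaRect(q[:,:2].astype(np.float32)))
    q=C[(abs(X-515)<90)&(abs(Y+346)<110)&(Z>22)&(Z<36)]
    print("trayrim",len(q),cv2.minAreaRect(q[:,:2].astype(np.float32)))
ct=cv2.resize(b[150:220,290:430],None,fx=5.7,fy=5.7,interpolation=cv2.INTER_CUBIC)
cs=cv2.resize(a[175:245,230:370],None,fx=3.5,fy=3.5,interpolation=cv2.INTER_CUBIC)
cs=cv2.copyMakeBorder(cs,0,0,0,ct.shape[1]-cs.shape[1],0) if 0 else cs
cv2.imwrite("pics/c1.png",ct[:,:,::-1]);cv2.imwrite("pics/c2.png",cs[:,:,::-1])
E
```

```text
case rect ((634.3364868164062, -47.79443359375), (287.68707275390625, 300.5046081542969), 2.61509370803833) 85.7115676833015
top cap 152 [551.5  27.2 121.4] ((551.6123657226562, 25.922666549682617), (30.419048309326172, 30.898197174072266), 0.33176806569099426)
lock 545 ((576.3557739257812, -109.5760269165039), (62.84253692626953, 59.907623291015625), 2.6287598609924316) [108.6 112.6 129.6 132.7]
bar 49 [ 570.6 -109.6  129.6] ((570.4208374023438, -109.60138702392578), (8.267274856567383, 28.3178653717041), 44.685367584228516)
trayrim 345 ((510.8540954589844, -349.5669860839844), (149.98269653320312, 113.3337173461914), 5.153923988342285)
scene cap 96 [557.5  24.9 119.5] ((555.8048095703125, 25.20018768310547), (30.930513381958008, 31.087078094482422), 80.41426086425781)
lock 351 ((577.5400390625, -110.8187484741211), (66.01683044433594, 58.992252349853516), 2.7517848014831543) [107.6 112.4 129.1 131.3]
bar 49 [ 574.9 -111.3  127. ] ((573.310546875, -111.02963256835938), (11.328603744506836, 28.87395668029785), 41.88935089111328)
trayrim 307 ((511.24407958984375, -350.1503601074219), (154.91036987304688, 109.81378173828125), 5.158402919769287)
```

View pics/c1.png

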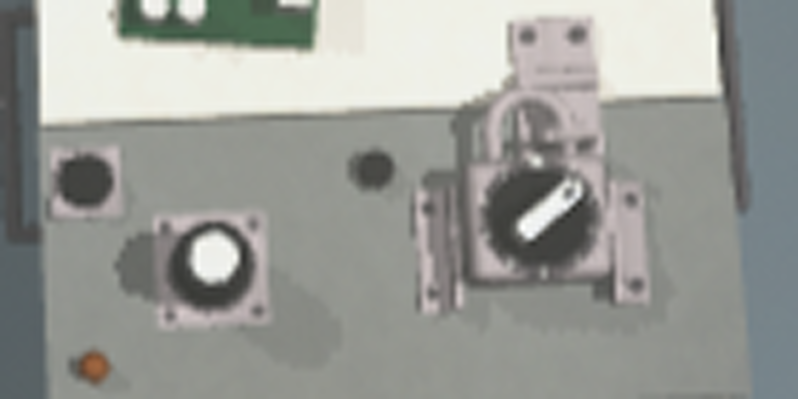

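The crop shows the bar's black-dot end pointing up and right, about 48° clockwise of the index. The plug cap is at about (553,26).

```bash
cat >> h.py <<'E'
from scipy.spatial.transform import Rotation as Ro
def plan(pos,yaw=None):
    "delta in tool axes (cm) and rz (deg) to bring TCP to pos, tool down with tool-y at world angle yaw(deg, mod 180)"
    s=r.sense(); Q=Ro.from_euler("xyz",s["tcp_rot"]); M=Q.as_matrix()
    print("clock",s["clock"],"pos",np.round(s["eef_pos"],1),"toolx",M[:,0].round(3),"tooly",M[:,1].round(3),"toolz",M[:,2].round(3),"op",s["opening"],"F",np.round(s["contact_force"],1),"q",np.round(s["qpos"],2))
    if pos is not None: print("t cm",(M.T@(np.array(pos)-s["eef_pos"])/10).round(2))
    if yaw is not None:
        d=yaw-np.degrees(np.arctan2(M[1,1],M[0,1])); d=(d+90)%180-90; print("rz deg (tool down)",-round(d,2))
E
python3 -c "
from h import *
plan([553,26,170],92.6)"
```

```text
clock 1.3 pos [ 243.3 -575.7  231.3] toolx [ 0.921  0.389 -0.   ] tooly [ 0.389 -0.921 -0.   ] toolz [-0.  0. -1.] op 0.9994598632126956 F [-0.1  0.3  0. ] q [-1.17  0.35  1.63 -0.    1.16 -0.  ]
t cm [ 51.95 -43.37   6.13]
rz deg (tool down) 20.31
```

move_arm --increments '[{"tx":3.7,"ty":-3.1,"gripper":1},{"tx":3.7,"ty":-3.1},{"tx":3.7,"ty":-3.1},{"tx":3.7,"ty":-3.1},{"tx":3.7,"ty":-3.1},{"tx":3.7,"ty":-3.1},{"tx":3.7,"ty":-3.1},{"tx":3.7,"ty":-3.1},{"tx":3.7,"ty":-3.1},{"tx":3.7,"ty":-3.1},{"tx":3.7,"ty":-3.1},{"tx":3.7,"ty":-3.1}]'

```text
invalid input
```

move_arm --increments '[{"tx":3.7,"ty":-3.1},{"tx":3.7,"ty":-3.1},{"rz":6.8},{"rz":6.8},{"rz":6.7},{}]'

```text
invalid input
```

```bash
python3 -c "
from h import *
plan([553,26,92],92.6)"
```

```text
clock 1.3 pos [ 243.3 -575.7  231.3] toolx [ 0.921  0.389 -0.   ] tooly [ 0.389 -0.921 -0.   ] toolz [-0.  0. -1.] op 0.9994598632126956 F [-0.1  0.3  0. ] q [-1.17  0.35  1.63 -0.    1.16 -0.  ]
t cm [ 51.95 -43.37  13.93]
rz deg (tool down) 20.31
```

move_arm --increments '[{"tx":3.7,"ty":-3.1,"tz":0,"rx":0,"ry":0,"rz":0,"gripper":1}]'

```text
clock: 1.4
eef_pos: [264.2, -536.0, 231.3]
tcp_rot: [3.139, 0.001, 0.397]
contact_force: [1.5, 0.5, 0.6]
opening: 0.998
```

move_arm --increments '[{"tx":3.7,"ty":-3.1,"tz":0,"rx":0,"ry":0,"rz":0,"gripper":1},{"tx":3.7,"ty":-3.1,"tz":0,"rx":0,"ry":0,"rz":0,"gripper":1},{"tx":3.7,"ty":-3.1,"tz":0,"rx":0,"ry":0,"rz":0,"gripper":1},{"tx":3.7,"ty":-3.1,"tz":0,"rx":0,"ry":0,"rz":0,"gripper":1},{"tx":3.7,"ty":-3.1,"tz":0,"rx":0,"ry":0,"rz":0,"gripper":1},{"tx":3.7,"ty":-3.1,"tz":0,"rx":0,"ry":0,"rz":0,"gripper":1},{"tx":3.7,"ty":-3.1,"tz":0,"rx":0,"ry":0,"rz":0,"gripper":1},{"tx":3.7,"ty":-3.1,"tz":0,"rx":0,"ry":0,"rz":0,"gripper":1},{"tx":3.7,"ty":-3.1,"tz":0,"rx":0,"ry":0,"rz":0,"gripper":1},{"tx":3.7,"ty":-3.1,"tz":0,"rx":0,"ry":0,"rz":0,"gripper":1},{"tx":3.7,"ty":-3.1,"tz":0,"rx":0,"ry":0,"rz":0,"gripper":1},{"tx":3.7,"ty":-3.1,"tz":0,"rx":0,"ry":0,"rz":0,"gripper":1}]'

```text
clock: 2.6
eef_pos: [530.2, -15.3, 231.6]
tcp_rot: [3.141, -0.001, 0.4]
contact_force: [0.9, -0.4, 0.6]
opening: 0.997
```

move_arm --increments '[{"tx":3.7,"ty":-3.1,"tz":0,"rx":0,"ry":0,"rz":0,"gripper":1},{"tx":0,"ty":0,"tz":0,"rx":0,"ry":0,"rz":6.8,"gripper":1},{"tx":0,"ty":0,"tz":0,"rx":0,"ry":0,"rz":6.8,"gripper":1},{"tx":0,"ty":0,"tz":0,"rx":0,"ry":0,"rz":6.7,"gripper":1},{"tx":0,"ty":0,"tz":0,"rx":0,"ry":0,"rz":0,"gripper":1}]'

```text
clock: 3.1
eef_pos: [551.5, 25.9, 231.3]
tcp_rot: [-3.142, -0.0, 0.044]
contact_force: [0.3, -0.5, -0.2]
opening: 0.996
```

```bash
python3 -c "
from h import *
plan([553,26,92],92.6)"
```

```text
clock 3.1 pos [551.5  25.9 231.3] toolx [0.999 0.044 0.   ] tooly [ 0.044 -0.999 -0.   ] toolz [ 0.  0. -1.] op 0.9964392744490465 F [ 0.3 -0.5 -0.2] q [0.04 0.24 1.79 0.   1.11 1.57]
t cm [ 0.15 -0.   13.93]
rz deg (tool down) -0.07
```

move_arm --increments '[{"tx":0.15,"ty":0,"tz":4,"rx":0,"ry":0,"rz":0,"gripper":1},{"tx":0,"ty":0,"tz":4,"rx":0,"ry":0,"rz":0,"gripper":1},{"tx":0,"ty":0,"tz":3,"rx":0,"ry":0,"rz":0,"gripper":1},{"tx":0,"ty":0,"tz":2,"rx":0,"ry":0,"rz":0,"gripper":1},{"tx":0,"ty":0,"tz":0.9,"rx":0,"ry":0,"rz":0,"gripper":1},{"tx":0,"ty":0,"tz":0,"rx":0,"ry":0,"rz":0,"gripper":1}]'

```text
clock: 3.7
eef_pos: [552.4, 25.6, 91.4]
tcp_rot: [-3.142, 0.002, 0.047]
contact_force: [-0.1, 0.5, -0.3]
opening: 1.002
```

move_arm --squeeze 50 --increments '[{"tx":0,"ty":0,"tz":0,"rx":0,"ry":0,"rz":0,"gripper":-1},{"tx":0,"ty":0,"tz":0,"rx":0,"ry":0,"rz":0,"gripper":-1},{"tx":0,"ty":0,"tz":0,"rx":0,"ry":0,"rz":0,"gripper":-1},{"tx":0,"ty":0,"tz":0,"rx":0,"ry":0,"rz":0,"gripper":-1},{"tx":0,"ty":0,"tz":0,"rx":0,"ry":0,"rz":0,"gripper":-1},{"tx":0,"ty":0,"tz":0,"rx":0,"ry":0,"rz":0,"gripper":-1},{"tx":0,"ty":0,"tz":0,"rx":0,"ry":0,"rz":0,"gripper":-1},{"tx":0,"ty":0,"tz":0,"rx":0,"ry":0,"rz":0,"gripper":-1}]'

```text
clock: 4.5
eef_pos: [553.6, 26.3, 93.4]
tcp_rot: [-3.141, -0.002, 0.045]
contact_force: [-0.6, 2.6, 5.5]
opening: 0.359
```

move_arm --increments '[{"tx":0,"ty":0,"tz":-0.3,"rx":0,"ry":0,"rz":0,"gripper":-1},{"tx":0,"ty":0,"tz":-0.4,"rx":0,"ry":0,"rz":0,"gripper":-1},{"tx":0,"ty":0,"tz":-0.5,"rx":0,"ry":0,"rz":0,"gripper":-1},{"tx":0,"ty":0,"tz":-1,"rx":0,"ry":0,"rz":0,"gripper":-1},{"tx":0,"ty":0,"tz":-1,"rx":0,"ry":0,"rz":0,"gripper":-1},{"tx":0,"ty":0,"tz":-1,"rx":0,"ry":0,"rz":0,"gripper":-1},{"tx":0,"ty":0,"tz":-2,"rx":0,"ry":0,"rz":0,"gripper":-1},{"tx":0,"ty":0,"tz":-2,"rx":0,"ry":0,"rz":0,"gripper":-1},{"tx":0,"ty":0,"tz":-2,"rx":0,"ry":0,"rz":0,"gripper":-1},{"tx":0,"ty":0,"tz":-2,"rx":0,"ry":0,"rz":0,"gripper":-1},{"tx":0,"ty":0,"tz":0,"rx":0,"ry":0,"rz":0,"gripper":-1}]'

```text
clock: 5.6
eef_pos: [554.6, 25.5, 217.7]
tcp_rot: [3.141, -0.005, 0.045]
contact_force: [-0.5, -0.1, -1.0]
opening: 0.357
```

```bash
python3 - <<'E'
from h import *
plan([511,-350,120])
a,d=grab("scene")
C=cloud("scene",d);p=np.array(r.sense()["eef_pos"])
q=C[(abs(C[...,0]-p[0])<14)&(abs(C[...,1]-p[1])<14)&(C[...,2]>90)&(C[...,2]<p[2])]
print("below TCP",len(q),q.min(0) if len(q) else "",q.max(0) if len(q) else "")
cv2.imwrite("pics/s2.png",cv2.resize(a[110:240,230:400],None,fx=4,fy=4)[:,:,::-1])
E
```

```text
clock 5.6 pos [554.6  25.5 217.7] toolx [0.999 0.045 0.005] tooly [ 0.045 -0.999  0.   ] toolz [ 0.005 -0.    -1.   ] op 0.3567487236741612 F [-0.5 -0.1 -1. ] q [ 0.04  0.26  1.8  -0.    1.08  1.57]
t cm [-6.11 37.31  9.75]
below TCP 72 [539.9479124   12.59966335  90.16834854] [567.34738026  38.11823267 215.73813727]
```

View pics/s2.png

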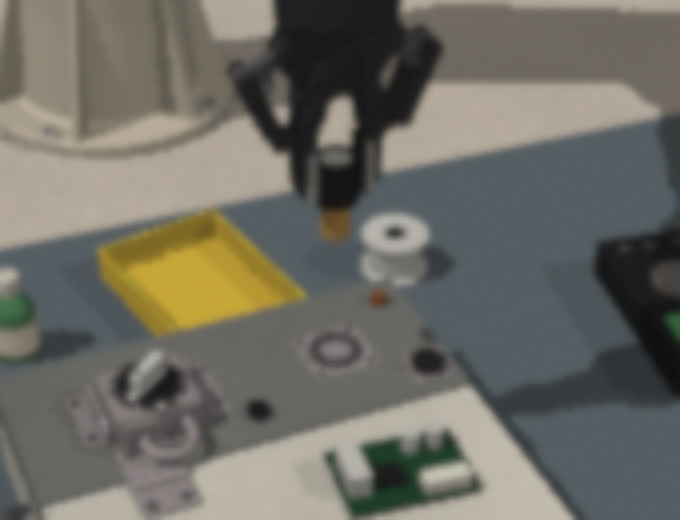

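The scene picture shows the plug held upright, stem exposed, with the socket empty at (335,350). Next I carry it to the grey tray.

move_arm --increments '[{"tx":-0.7,"ty":3,"tz":0,"rx":0,"ry":0,"rz":0,"gripper":-1},{"tx":-0.7,"ty":4.3,"tz":0,"rx":0,"ry":0,"rz":0,"gripper":-1},{"tx":-0.7,"ty":4.5,"tz":0,"rx":0,"ry":0,"rz":0,"gripper":-1},{"tx":-0.7,"ty":4.5,"tz":0,"rx":0,"ry":0,"rz":0,"gripper":-1},{"tx":-0.7,"ty":4.5,"tz":0,"rx":0,"ry":0,"rz":0,"gripper":-1},{"tx":-0.7,"ty":4.5,"tz":0,"rx":0,"ry":0,"rz":0,"gripper":-1},{"tx":-0.7,"ty":4.5,"tz":0,"rx":0,"ry":0,"rz":0,"gripper":-1},{"tx":-0.7,"ty":4.5,"tz":0,"rx":0,"ry":0,"rz":0,"gripper":-1},{"tx":-0.5,"ty":3,"tz":2,"rx":0,"ry":0,"rz":0,"gripper":-1},{"tx":0,"ty":0,"tz":4,"rx":0,"ry":0,"rz":0,"gripper":-1},{"tx":0,"ty":0,"tz":4,"rx":0,"ry":0,"rz":0,"gripper":-1},{"tx":0,"ty":0,"tz":3,"rx":0,"ry":0,"rz":0,"gripper":-1}]'

```text
clock: 6.85
eef_pos: [507.0, -349.1, 80.8]
tcp_rot: [-3.139, 0.003, 0.045]
contact_force: [0.7, 0.2, -1.7]
opening: 0.362
```

move_arm --increments '[{"tx":0,"ty":0,"tz":2.5,"rx":0,"ry":0,"rz":0,"gripper":-1},{"tx":0,"ty":0,"tz":1.2,"rx":0,"ry":0,"rz":0,"gripper":-1},{"tx":0,"ty":0,"tz":0,"rx":0,"ry":0,"rz":0,"gripper":-1},{"tx":0,"ty":0,"tz":0,"rx":0,"ry":0,"rz":0,"gripper":-1}]'

```text
clock: 7.25
eef_pos: [509.2, -349.8, 47.7]
tcp_rot: [3.141, -0.0, 0.046]
contact_force: [0.2, -0.7, -1.6]
opening: 0.361
```

```bash
python3 - <<'E'
from h import *
np.set_printoptions(precision=1,suppress=True)
plan([511,-350,33])
a,d=grab("scene")
C=cloud("scene",d);p=np.array(r.sense()["eef_pos"])
q=C[(abs(C[...,0]-p[0])<12)&(abs(C[...,1]-p[1])<12)&(C[...,2]>8)&(C[...,2]<p[2]+5)]
print("below TCP",len(q),np.sort(q[:,2])[:12] if len(q) else "")
cv2.imwrite("pics/s3.png",cv2.resize(a[150:290,110:270],None,fx=4,fy=4)[:,:,::-1])
E
```

```text
clock 7.25 pos [ 509.2 -349.8   47.7] toolx [1. 0. 0.] tooly [ 0. -1.  0.] toolz [ 0. -0. -1.] op 0.3607115269341488 F [ 0.2 -0.7 -1.6] q [-0.6  0.6  1.8 -0.   0.8  0.9]
t cm [0.2 0.  1.5]
below TCP 53 [19.3 19.4 19.5 19.5 20.  21.1 21.5 22.7 22.9 23.  23.2 23.4]
```

move_arm --increments '[{"tx":0,"ty":0,"tz":0.6,"rx":0,"ry":0,"rz":0,"gripper":-1},{"tx":0,"ty":0,"tz":0.5,"rx":0,"ry":0,"rz":0,"gripper":-1},{"tx":0,"ty":0,"tz":0.2,"rx":0,"ry":0,"rz":0,"gripper":-1},{"tx":0,"ty":0,"tz":0,"rx":0,"ry":0,"rz":0,"gripper":-1},{"tx":0,"ty":0,"tz":0,"rx":0,"ry":0,"rz":0,"gripper":-1}]'

```text
clock: 7.8
eef_pos: [509.0, -349.6, 34.3]
tcp_rot: [3.142, -0.0, 0.046]
contact_force: [0.4, 0.1, -1.3]
opening: 0.355
```

move_arm --increments '[{"tx":0,"ty":0,"tz":0.1,"rx":0,"ry":0,"rz":0,"gripper":-1},{"tx":0,"ty":0,"tz":0,"rx":0,"ry":0,"rz":0,"gripper":-1},{"tx":0,"ty":0,"tz":0,"rx":0,"ry":0,"rz":0,"gripper":-1}]'

```text
clock: 8.1
eef_pos: [509.2, -349.7, 33.4]
tcp_rot: [3.141, -0.0, 0.045]
contact_force: [0.8, 0.0, 0.9]
opening: 0.358
```

move_arm --increments '[{"tx":0,"ty":0,"tz":0.1,"rx":0,"ry":0,"rz":0,"gripper":-1},{"tx":0,"ty":0,"tz":0,"rx":0,"ry":0,"rz":0,"gripper":-1}]'

```text
clock: 8.3
eef_pos: [509.4, -349.8, 33.3]
tcp_rot: [3.141, -0.001, 0.045]
contact_force: [-1.6, 2.1, 9.9]
opening: 0.358
```

move_arm --squeeze 20 --increments '[{"tx":0,"ty":0,"tz":0,"rx":0,"ry":0,"rz":0,"gripper":-0.25},{"tx":0,"ty":0,"tz":0,"rx":0,"ry":0,"rz":0,"gripper":-0.2},{"tx":0,"ty":0,"tz":0,"rx":0,"ry":0,"rz":0,"gripper":-0.1},{"tx":0,"ty":0,"tz":0,"rx":0,"ry":0,"rz":0,"gripper":0.1},{"tx":0,"ty":0,"tz":0,"rx":0,"ry":0,"rz":0,"gripper":0.3},{"tx":0,"ty":0,"tz":0,"rx":0,"ry":0,"rz":0,"gripper":0.3}]'

```text
clock: 8.9
eef_pos: [509.0, -349.6, 32.2]
tcp_rot: [-3.142, 0.0, 0.046]
contact_force: [-0.0, -0.3, 0.8]
opening: 0.65
```

Set down. Raising and checking the tray and the lock again, with the arm out of the way.

move_arm --increments '[{"tx":0,"ty":0,"tz":-2,"rx":0,"ry":0,"rz":0,"gripper":0.3},{"tx":0,"ty":0,"tz":-4,"rx":0,"ry":0,"rz":0,"gripper":0.3},{"tx":0,"ty":0,"tz":-4,"rx":0,"ry":0,"rz":0,"gripper":0.2},{"tx":0,"ty":0,"tz":-5,"rx":0,"ry":0,"rz":-8.5,"gripper":0.1},{"tx":0,"ty":0,"tz":-5,"rx":0,"ry":0,"rz":-8.5,"gripper":0},{"tx":0,"ty":0,"tz":0,"rx":0,"ry":0,"rz":-8.5,"gripper":0},{"tx":0,"ty":0,"tz":0,"rx":0,"ry":0,"rz":-8.5,"gripper":0},{"tx":0,"ty":0,"tz":0,"rx":0,"ry":0,"rz":-8.5,"gripper":0},{"tx":0,"ty":0,"tz":0,"rx":0,"ry":0,"rz":-8.5,"gripper":0},{"tx":0,"ty":0,"tz":0,"rx":0,"ry":0,"rz":-8.5,"gripper":0},{"tx":0,"ty":0,"tz":0,"rx":0,"ry":0,"rz":-8.5,"gripper":0}]'

```text
clock: 10.0
eef_pos: [508.9, -349.6, 232.2]
tcp_rot: [-3.141, -0.0, 1.238]
contact_force: [-0.3, 0.8, -0.2]
opening: 0.5
```

```bash
python3 - <<'E'
from h import *
np.set_printoptions(precision=1,suppress=True)
s,ds=grab("scene"); b,db=grab("top")
P=cloud("top",db)
for nm,p_,d in(("top",b,db),("scene",s,ds)):
    C=cloud(nm,d)
    X,Y,Z=C[...,0],C[...,1],C[...,2]
    box=(abs(X-572)<24)&(abs(Y+110)<24)&(Z>122)&(Z<140)
    q=C[box];
    print(nm,len(q),"bar med",q.mean(0),cv2.minAreaRect(q[:,:2].astype(np.float32)))
    # white pixels of bar top
    w=(abs(X-572)<24)&(abs(Y+110)<24)&(p_.min(-1)>170)
    rc=np.argwhere(w)
    if len(rc)>8:
        pts=np.array([onz(nm,i,j,129)[:2] for i,j in rc]);c=pts.mean(0);ev,V=np.linalg.eigh(np.cov(pts.T));print(" white",len(rc),c,np.degrees(np.arctan2(V[1,1],V[0,1])),np.sqrt(ev))
    q=C[(abs(X-511)<45)&(abs(Y+350)<40)&(Z>12)&(Z<120)]
    print(" tray contents",len(q),q.mean(0) if len(q) else "",np.percentile(q[:,2],[5,95]) if len(q) else "")
plan([571,-110,150],44.7)
cv2.imwrite("pics/s3.png",cv2.resize(s[170:290,130:300],None,fx=4.5,fy=4.5,interpolation=cv2.INTER_CUBIC)[:,:,::-1])
E
```

```text
top 50 bar med [ 570.4 -109.5  129.5] ((570.5791015625, -109.74606323242188), (8.267712593078613, 29.30961036682129), 44.0357666015625)
 white 57 [ 576.6 -112.1] 121.13482086329772 [ 7.2 11.4]
 tray contents 185 [ 506.9 -345.2   55.9] [34.6 64.2]
scene 44 bar med [ 574.4 -111.2  127.4] ((573.4713745117188, -110.71306610107422), (8.841309547424316, 32.48918533325195), 42.50776672363281)
 tray contents 210 [ 516.8 -349.8   49.4] [19.2 63.2]
clock 10.1 pos [ 508.9 -349.6  232.2] toolx [0.3 0.9 0. ] tooly [ 0.9 -0.3 -0. ] toolz [-0.  0. -1.] op 0.5029559612298519 F [-0.5  0.6 -0.4] q [-0.6  0.3  1.6  0.   1.1 -0.3]
t cm [24.7 -2.   8.2]
rz deg (tool down) -63.96
```

View pics/s3.png

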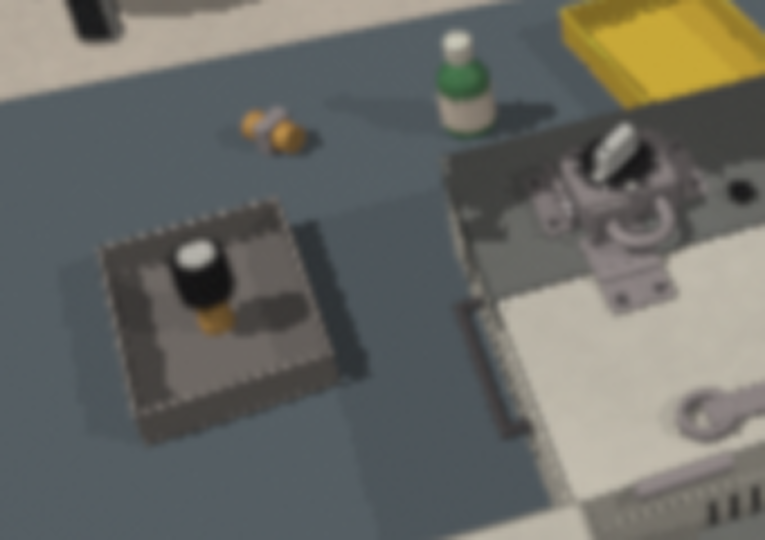

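The plug stands upright in the grey tray at (205,285) in the crop, and the lock is undisturbed. Next is the dial bar.

move_arm --increments '[{"tx":4.12,"ty":-0.33,"tz":0,"rx":0,"ry":0,"rz":0,"gripper":0},{"tx":4.12,"ty":-0.33,"tz":0,"rx":0,"ry":0,"rz":0,"gripper":0},{"tx":4.12,"ty":-0.33,"tz":0,"rx":0,"ry":0,"rz":0,"gripper":0},{"tx":4.12,"ty":-0.33,"tz":0,"rx":0,"ry":0,"rz":0,"gripper":0},{"tx":4.12,"ty":-0.33,"tz":0,"rx":0,"ry":0,"rz":0,"gripper":0},{"tx":4.12,"ty":-0.33,"tz":0,"rx":0,"ry":0,"rz":0,"gripper":0},{"tx":0,"ty":0,"tz":0,"rx":0,"ry":0,"rz":-8.5,"gripper":0},{"tx":0,"ty":0,"tz":0,"rx":0,"ry":0,"rz":-8.5,"gripper":0},{"tx":0,"ty":0,"tz":0,"rx":0,"ry":0,"rz":-8.5,"gripper":0},{"tx":0,"ty":0,"tz":0,"rx":0,"ry":0,"rz":-8.5,"gripper":0},{"tx":0,"ty":0,"tz":0,"rx":0,"ry":0,"rz":-8.5,"gripper":0},{"tx":0,"ty":0,"tz":0,"rx":0,"ry":0,"rz":-8.5,"gripper":0}]'

```text
clock: 11.3
eef_pos: [572.4, -109.9, 232.3]
tcp_rot: [-3.142, -0.0, 2.123]
contact_force: [0.5, 0.4, 0.1]
opening: 0.495
```

move_arm --increments '[{"tx":0,"ty":0,"tz":4,"rx":0,"ry":0,"rz":-8.5,"gripper":0},{"tx":0,"ty":0,"tz":3,"rx":0,"ry":0,"rz":-3.3,"gripper":0},{"tx":0,"ty":0,"tz":0,"rx":0,"ry":0,"rz":0,"gripper":0},{"tx":0,"ty":0,"tz":0,"rx":0,"ry":0,"rz":0,"gripper":0}]'

```text
clock: 11.7
eef_pos: [572.4, -109.9, 162.6]
tcp_rot: [-3.141, -0.001, 2.324]
contact_force: [0.7, -0.1, 0.4]
opening: 0.498
```

```bash
python3 -c "
from h import *
plan([572,-110.2,117],43.5)"
```

```text
clock 11.7 pos [ 572.4 -109.9  162.6] toolx [-0.684  0.73   0.001] tooly [ 0.73   0.684 -0.   ] toolz [-0.001  0.    -1.   ] op 0.498350265739654 F [ 0.7 -0.1  0.4] q [-0.19  0.36  1.79 -0.    0.99 -0.95]
t cm [ 0.   -0.05  4.56]
rz deg (tool down) -0.36
```

move_arm --increments '[{"tx":0,"ty":0,"tz":2,"rx":0,"ry":0,"rz":0,"gripper":0},{"tx":0,"ty":0,"tz":1.5,"rx":0,"ry":0,"rz":0,"gripper":0},{"tx":0,"ty":0,"tz":1,"rx":0,"ry":0,"rz":0,"gripper":0},{"tx":0,"ty":0,"tz":0,"rx":0,"ry":0,"rz":0,"gripper":0},{"tx":0,"ty":0,"tz":0,"rx":0,"ry":0,"rz":0,"gripper":-0.5},{"tx":0,"ty":0,"tz":0,"rx":0,"ry":0,"rz":0,"gripper":-0.7},{"tx":0,"ty":0,"tz":0,"rx":0,"ry":0,"rz":0,"gripper":-1},{"tx":0,"ty":0,"tz":0,"rx":0,"ry":0,"rz":0,"gripper":-1},{"tx":0,"ty":0,"tz":0,"rx":0,"ry":0,"rz":0,"gripper":-1},{"tx":0,"ty":0,"tz":0,"rx":0,"ry":0,"rz":0,"gripper":-1}]'

```text
clock: 12.7
eef_pos: [573.0, -110.0, 118.1]
tcp_rot: [3.141, 0.001, 2.328]
contact_force: [-0.8, -0.1, 5.6]
opening: 0.096
```

```bash
python3 -c "
from h import *
plan([572,-110.2,117],43.5);print(r.sense()['wrist_torque'])"
```

```text
clock 12.7 pos [ 573.  -110.   118.1] toolx [-0.687  0.726 -0.001] tooly [0.726 0.687 0.001] toolz [ 0.001 -0.    -1.   ] op 0.09574763373325938 F [-0.8 -0.1  5.6] q [-0.19  0.42  1.82 -0.    0.9  -0.95]
t cm [ 0.05 -0.08  0.11]
rz deg (tool down) -0.09
[-0.07722229  0.18379658  0.0317221 ]
```

move_arm --squeeze 40 --increments '[{"tx":0,"ty":0,"tz":0,"rx":0,"ry":0,"rz":0,"gripper":-1},{"tx":0,"ty":0,"tz":0,"rx":0,"ry":0,"rz":5.9,"gripper":-1},{"tx":0,"ty":0,"tz":0,"rx":0,"ry":0,"rz":5.9,"gripper":-1},{"tx":0,"ty":0,"tz":0,"rx":0,"ry":0,"rz":5.9,"gripper":-1},{"tx":0,"ty":0,"tz":0,"rx":0,"ry":0,"rz":5.9,"gripper":-1},{"tx":0,"ty":0,"tz":0,"rx":0,"ry":0,"rz":5.9,"gripper":-1},{"tx":0,"ty":0,"tz":0,"rx":0,"ry":0,"rz":5.9,"gripper":-1},{"tx":0,"ty":0,"tz":0,"rx":0,"ry":0,"rz":5.9,"gripper":-1},{"tx":0,"ty":0,"tz":0,"rx":0,"ry":0,"rz":5.9,"gripper":-1},{"tx":0,"ty":0,"tz":0,"rx":0,"ry":0,"rz":5.9,"gripper":-1},{"tx":0,"ty":0,"tz":0,"rx":0,"ry":0,"rz":5.7,"gripper":-1}]'

```text
clock: 13.8
eef_pos: [572.7, -110.1, 118.1]
tcp_rot: [3.141, 0.0, 1.298]
contact_force: [-1.8, -2.3, 7.4]
opening: 0.09
```

move_arm --increments '[{"tx":0,"ty":0,"tz":0,"rx":0,"ry":0,"rz":0,"gripper":-1},{"tx":0,"ty":0,"tz":0,"rx":0,"ry":0,"rz":0,"gripper":-1}]'

```text
clock: 14.0
eef_pos: [572.8, -110.1, 118.1]
tcp_rot: [3.141, -0.0, 1.302]
contact_force: [-0.9, -1.8, 6.9]
opening: 0.091
```

```bash
python3 - <<'E'
from h import *
plan([572,-110.2,118],-15.4);print(r.sense()['wrist_torque'])
s,ds=grab("scene")
C=cloud("scene",ds);X,Y,Z=C[...,0],C[...,1],C[...,2]
# shackle bow: grey points beyond lock
M=Ro.from_euler("z",2.6,degrees=True).as_matrix()
L=(C-np.array([572,-110.2,85]))@M
q=L[(abs(L[...,0]-50)<40)&(abs(L[...,1])<22)&(L[...,2]>6)&(L[...,2]<30)];print(len(q),np.histogram(q[:,0],np.arange(10,95,5)))
E
```

```text
clock 14.0 pos [ 572.8 -110.1  118.1] toolx [0.266 0.964 0.   ] tooly [ 0.964 -0.266  0.001] toolz [ 0.001 -0.    -1.   ] op 0.09085336436312773 F [-0.9 -1.8  6.9] q [-0.19  0.42  1.82 -0.    0.9   0.08]
t cm [-0.04 -0.08  0.01]
rz deg (tool down) -0.02
[-0.03648749  0.26754073 -0.10416176]
256 (array([21, 24, 44, 50, 16, 29,  8, 12, 10, 27, 10,  3,  0,  0,  1,  1]), array([10, 15, 20, 25, 30, 35, 40, 45, 50, 55, 60, 65, 70, 75, 80, 85, 90]))
```

move_arm --increments '[{"tx":0,"ty":0,"tz":-0.05,"rx":0,"ry":0,"rz":0,"gripper":-1},{"tx":-0.09,"ty":-0.29,"tz":0,"rx":0,"ry":0,"rz":0,"gripper":-1},{"tx":-0.09,"ty":-0.29,"tz":0,"rx":0,"ry":0,"rz":0,"gripper":-1},{"tx":-0.09,"ty":-0.28,"tz":0,"rx":0,"ry":0,"rz":0,"gripper":-1},{"tx":0,"ty":0,"tz":0,"rx":0,"ry":0,"rz":0,"gripper":-1}]'

```text
clock: 14.55
eef_pos: [563.5, -110.3, 118.1]
tcp_rot: [3.141, -0.0, 1.302]
contact_force: [2.5, -0.4, 5.3]
opening: 0.09
```

move_arm --increments '[{"tx":-0.06,"ty":-0.19,"tz":0,"rx":0,"ry":0,"rz":0,"gripper":-1},{"tx":-0.06,"ty":-0.19,"tz":0,"rx":0,"ry":0,"rz":0,"gripper":-1},{"tx":-0.06,"ty":-0.19,"tz":0,"rx":0,"ry":0,"rz":0,"gripper":-1},{"tx":-0.06,"ty":-0.19,"tz":0,"rx":0,"ry":0,"rz":0,"gripper":-1},{"tx":0,"ty":0,"tz":0,"rx":0,"ry":0,"rz":0,"gripper":-1}]'

```text
clock: 15.05
eef_pos: [556.3, -110.8, 118.2]
tcp_rot: [3.139, -0.0, 1.302]
contact_force: [6.1, 0.3, 4.1]
opening: 0.093
```

move_arm --increments '[{"tx":-0.06,"ty":-0.19,"tz":0,"rx":0,"ry":0,"rz":0,"gripper":-1},{"tx":-0.06,"ty":-0.19,"tz":0,"rx":0,"ry":0,"rz":0,"gripper":-1},{"tx":-0.06,"ty":-0.19,"tz":0,"rx":0,"ry":0,"rz":0,"gripper":-1},{"tx":-0.06,"ty":-0.19,"tz":0,"rx":0,"ry":0,"rz":0,"gripper":-1},{"tx":-0.06,"ty":-0.19,"tz":0,"rx":0,"ry":0,"rz":0,"gripper":-1},{"tx":0,"ty":0,"tz":0,"rx":0,"ry":0,"rz":0,"gripper":-1}]'

```text
clock: 15.65
eef_pos: [546.3, -111.2, 118.2]
tcp_rot: [3.139, -0.0, 1.302]
contact_force: [5.9, -1.4, 4.0]
opening: 0.088
```

move_arm --increments '[{"tx":-0.06,"ty":-0.19,"tz":0,"rx":0,"ry":0,"rz":0,"gripper":-1},{"tx":-0.06,"ty":-0.19,"tz":0,"rx":0,"ry":0,"rz":0,"gripper":-1},{"tx":-0.06,"ty":-0.19,"tz":0,"rx":0,"ry":0,"rz":0,"gripper":-1},{"tx":0,"ty":0,"tz":0,"rx":0,"ry":0,"rz":0,"gripper":-1}]'

```text
clock: 16.05
eef_pos: [540.4, -111.3, 118.2]
tcp_rot: [3.139, -0.0, 1.302]
contact_force: [5.9, -1.2, 3.0]
opening: 0.089
```

Steady at about 6 N, so the shackle is being drawn out. I continue in small steps to the end stop.

move_arm --increments '[{"tx":-0.06,"ty":-0.19,"tz":0,"rx":0,"ry":0,"rz":0,"gripper":-1},{"tx":-0.03,"ty":-0.1,"tz":0,"rx":0,"ry":0,"rz":0,"gripper":-1},{"tx":0,"ty":0,"tz":0,"rx":0,"ry":0,"rz":0,"gripper":-1}]'

```text
clock: 16.35
eef_pos: [537.4, -111.4, 118.2]
tcp_rot: [3.139, -0.0, 1.302]
contact_force: [6.3, -1.4, 3.4]
opening: 0.092
```

move_arm --increments '[{"tx":-0.03,"ty":-0.1,"tz":0,"rx":0,"ry":0,"rz":0,"gripper":-1},{"tx":0,"ty":0,"tz":0,"rx":0,"ry":0,"rz":0,"gripper":-1}]'

```text
clock: 16.55
eef_pos: [536.4, -111.5, 118.1]
tcp_rot: [3.139, -0.0, 1.302]
contact_force: [6.3, -0.7, 3.2]
opening: 0.089
```

move_arm --increments '[{"tx":-0.03,"ty":-0.1,"tz":0,"rx":0,"ry":0,"rz":0,"gripper":-1},{"tx":0,"ty":0,"tz":0,"rx":0,"ry":0,"rz":0,"gripper":-1}]'

```text
clock: 16.75
eef_pos: [535.4, -111.5, 118.2]
tcp_rot: [3.139, -0.0, 1.302]
contact_force: [6.9, -0.2, 3.0]
opening: 0.088
```

move_arm --increments '[{"tx":-0.03,"ty":-0.1,"tz":0,"rx":0,"ry":0,"rz":0,"gripper":-1},{"tx":0,"ty":0,"tz":0,"rx":0,"ry":0,"rz":0,"gripper":-1}]'

```text
clock: 16.95
eef_pos: [534.6, -111.6, 118.2]
tcp_rot: [3.139, -0.0, 1.302]
contact_force: [7.6, -1.3, 3.3]
opening: 0.088
```

move_arm --increments '[{"tx":-0.06,"ty":-0.19,"tz":0,"rx":0,"ry":0,"rz":0,"gripper":-1},{"tx":0,"ty":0,"tz":0,"rx":0,"ry":0,"rz":0,"gripper":-1}]'

```text
clock: 17.15
eef_pos: [533.7, -111.9, 118.3]
tcp_rot: [3.136, -0.0, 1.302]
contact_force: [9.4, -1.8, -0.8]
opening: 0.084
```

```bash
python3 - <<'E'
from h import *
np.set_printoptions(precision=1,suppress=True)
plan(None)
s,ds=grab("scene")
cv2.imwrite("pics/s4.png",cv2.resize(s[160:270,210:340],None,fx=5,fy=5,interpolation=cv2.INTER_CUBIC)[:,:,::-1])
for q in("hasp_eye","eye_foot","lock","dial_pointer"):
    for o in r.place_of(q,"scene")[:2]:
        z={"hasp_eye":98,"eye_foot":85,"lock":85,"dial_pointer":114}[q]
        print(q,o["location"],round(o["confidence"],2),onz("scene",*o["location"],z))
E
```

```text
clock 17.15 pos [ 533.7 -111.9  118.3] toolx [0.3 1.  0. ] tooly [ 1.  -0.3  0. ] toolz [ 0. -0. -1.] op 0.08443883689468396 F [ 9.4 -1.8 -0.8] q [-0.2  0.4  1.9  0.   0.9  0.1]
hasp_eye [218.4, 268.7] 0.59 [ 605.1 -116.4   98. ]
eye_foot [224.1, 266.0] 0.73 [ 609.6 -125.7   85. ]
lock [201.7, 263.3] 0.98 [ 520.8 -109.2   85. ]
dial_pointer [196.1, 256.1] 0.42 [ 525.8 -128.   114. ]
```

View pics/s4.png

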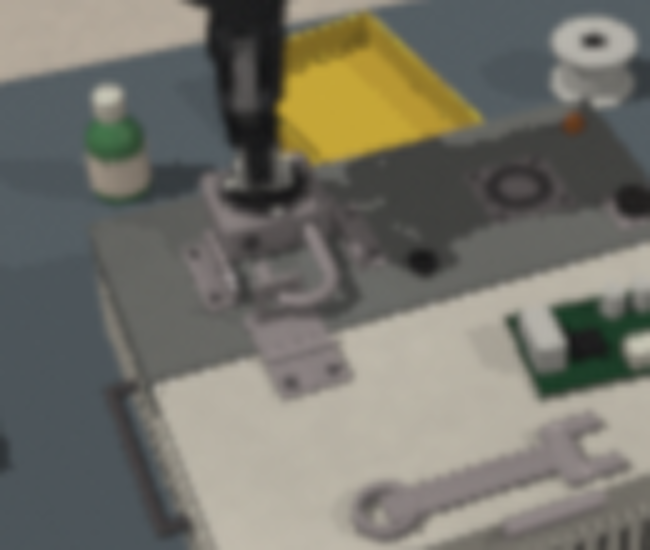

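The picture shows the shackle bow well out toward the eye at (300,280). The force is rising, so it is at the end stop. I push back to the start so the eye stands in the gap.

move_arm --increments '[{"tx":0.1,"ty":0.31,"tz":0,"rx":0,"ry":0,"rz":0,"gripper":-1},{"tx":0.1,"ty":0.31,"tz":0,"rx":0,"ry":0,"rz":0,"gripper":-1},{"tx":0.1,"ty":0.31,"tz":0,"rx":0,"ry":0,"rz":0,"gripper":-1},{"tx":0.1,"ty":0.31,"tz":0,"rx":0,"ry":0,"rz":0,"gripper":-1},{"tx":0.1,"ty":0.31,"tz":0,"rx":0,"ry":0,"rz":0,"gripper":-1},{"tx":0.1,"ty":0.31,"tz":0,"rx":0,"ry":0,"rz":0,"gripper":-1},{"tx":0.1,"ty":0.31,"tz":0,"rx":0,"ry":0,"rz":0,"gripper":-1},{"tx":0.1,"ty":0.31,"tz":0,"rx":0,"ry":0,"rz":0,"gripper":-1},{"tx":0,"ty":0,"tz":0,"rx":0,"ry":0,"rz":0,"gripper":-1}]'

```text
clock: 18.3
eef_pos: [554.0, -110.1, 118.0]
tcp_rot: [-3.135, 0.001, 1.302]
contact_force: [-11.2, -0.1, 20.8]
opening: 0.086
```

```bash
python3 -c "
from h import *
plan([572.3,-110.1,118.2],-15.4)"
```

```text
clock 18.3 pos [ 554.  -110.1  118. ] toolx [ 0.265  0.964 -0.001] tooly [ 0.964 -0.265 -0.007] toolz [-0.007  0.001 -1.   ] op 0.08632944451776291 F [-11.2  -0.1  20.8] q [-0.2   0.4   1.85 -0.    0.9   0.07]
t cm [ 0.48  1.76 -0.03]
rz deg (tool down) 0.02
```

move_arm --increments '[{"tx":0,"ty":0,"tz":-0.1,"rx":0,"ry":0,"rz":0,"gripper":-1},{"tx":0,"ty":0,"tz":0,"rx":0,"ry":0,"rz":0,"gripper":-1}]'

```text
clock: 18.5
eef_pos: [554.7, -110.0, 118.2]
tcp_rot: [-3.136, 0.001, 1.302]
contact_force: [-6.8, -1.2, 8.7]
opening: 0.089
```

```bash
python3 - <<'E'
from h import *
plan([572.3,-110.1,118.2],-15.4);print(r.sense()["wrist_torque"])
s,ds=grab("scene");t,dt=grab("top")
A=cv2.resize(s[165:245,225:325],None,fx=4,fy=4,interpolation=cv2.INTER_CUBIC);B=cv2.resize(t[150:230,350:450],None,fx=4,fy=4,interpolation=cv2.INTER_CUBIC)
cv2.imwrite("pics/s5.png",np.hstack([A,B])[:,:,::-1])
E
```

```text
clock 18.5 pos [ 554.7 -110.   118.2] toolx [ 0.265  0.964 -0.001] tooly [ 0.964 -0.265 -0.005] toolz [-0.005  0.001 -1.   ] op 0.08906321961824515 F [-6.8 -1.2  8.7] q [-0.2   0.4   1.85 -0.    0.89  0.07]
t cm [ 0.46  1.7  -0.01]
rz deg (tool down) 0.01
[-0.06066488  1.18087679  0.06334899]
```

View pics/s5.png

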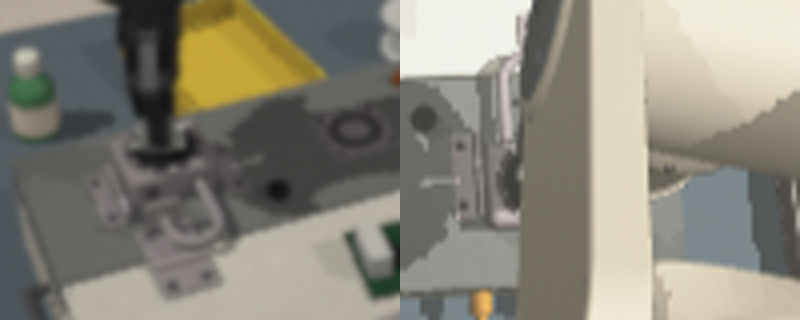

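Relieving the downward load freed it, so it was friction wedging. I lift slightly more and continue.

move_arm --increments '[{"tx":0,"ty":0,"tz":-0.06,"rx":0,"ry":0,"rz":0,"gripper":-1},{"tx":0.06,"ty":0.19,"tz":0,"rx":0,"ry":0,"rz":0,"gripper":-1},{"tx":0.06,"ty":0.19,"tz":0,"rx":0,"ry":0,"rz":0,"gripper":-1},{"tx":0,"ty":0,"tz":0,"rx":0,"ry":0,"rz":0,"gripper":-1}]'

```text
clock: 19.0
eef_pos: [561.4, -110.0, 118.8]
tcp_rot: [-3.141, -0.0, 1.302]
contact_force: [0.0, -0.2, -4.2]
opening: 0.091
```

```bash
python3 - <<'E'
from h import *
plan([572.3,-110.1,118.2],-15.4);print(r.sense()["wrist_torque"])
s,ds=grab("scene")
C=cloud("scene",ds);M=Ro.from_euler("z",2.6,degrees=True).as_matrix()
L=(C-np.array([572,-110.2,85]))@M
q=L[(abs(L[...,0])<80)&(abs(L[...,1])<24)&(L[...,2]>18)&(L[...,2]<30)]
for y0 in(-18,-6,6,18):
    k=q[abs(q[:,1]-y0)<6]; k=k[np.argsort(k[:,0])][-9:]; print(y0,k[:,[0,2]].round(0).tolist())
E
```

```text
clock 19.0 pos [ 561.4 -110.   118.8] toolx [0.265 0.964 0.   ] tooly [ 0.964 -0.265 -0.001] toolz [-0.001  0.    -1.   ] op 0.09139989170506095 F [ 0.  -0.2 -4.2] q [-0.2   0.4   1.84  0.    0.9   0.07]
t cm [0.27 1.05 0.06]
rz deg (tool down) 0.01
[-0.02889698  0.03302152  0.03105046]
-18 [[37.0, 21.0], [37.0, 23.0], [37.0, 30.0], [37.0, 24.0], [39.0, 18.0], [42.0, 18.0], [54.0, 18.0], [60.0, 20.0], [67.0, 19.0]]
-6 [[35.0, 27.0], [35.0, 23.0], [36.0, 19.0], [36.0, 25.0], [36.0, 28.0], [37.0, 21.0], [37.0, 22.0], [63.0, 18.0], [69.0, 19.0]]
6 [[15.0, 28.0], [16.0, 24.0], [16.0, 26.0], [16.0, 24.0], [17.0, 19.0], [17.0, 21.0], [17.0, 24.0], [70.0, 19.0], [72.0, 20.0]]
18 [[16.0, 20.0], [17.0, 28.0], [17.0, 19.0], [30.0, 19.0], [35.0, 19.0], [40.0, 19.0], [51.0, 19.0], [52.0, 18.0], [59.0, 19.0]]
```

move_arm --increments '[{"tx":0.06,"ty":0.19,"tz":0,"rx":0,"ry":0,"rz":0,"gripper":-1},{"tx":0.06,"ty":0.19,"tz":0,"rx":0,"ry":0,"rz":0,"gripper":-1},{"tx":0.06,"ty":0.19,"tz":0,"rx":0,"ry":0,"rz":0,"gripper":-1},{"tx":0.06,"ty":0.19,"tz":0,"rx":0,"ry":0,"rz":0,"gripper":-1},{"tx":0.05,"ty":0.15,"tz":0,"rx":0,"ry":0,"rz":0,"gripper":-1},{"tx":0,"ty":0,"tz":0,"rx":0,"ry":0,"rz":0,"gripper":-1}]'

```text
clock: 19.65
eef_pos: [571.2, -109.7, 119.4]
tcp_rot: [3.141, -0.0, 1.302]
contact_force: [0.2, -0.2, -4.9]
opening: 0.088
```

```bash
python3 - <<'E'
from h import *
plan([572.3,-110.1,118.2],-15.4);print(r.sense()["wrist_torque"])
s,ds=grab("scene")
C=cloud("scene",ds);M=Ro.from_euler("z",2.6,degrees=True).as_matrix()
L=(C-np.array([572,-110.2,85]))@M
q=L[(abs(L[...,0])<90)&(abs(L[...,1])<24)&(L[...,2]>16)&(L[...,2]<30)]
for y0 in(-18,-6,6,18):
    k=q[abs(q[:,1]-y0)<6]; k=k[np.argsort(k[:,0])][-14:]; print(y0,k[:,[0,2]].round(0).tolist())
cv2.imwrite("pics/s6.png",cv2.resize(s[165:245,225:325],None,fx=6,fy=6,interpolation=cv2.INTER_CUBIC)[:,:,::-1])
E
```

```text
clock 19.65 pos [ 571.2 -109.7  119.4] toolx [0.265 0.964 0.   ] tooly [ 0.964 -0.265  0.   ] toolz [ 0. -0. -1.] op 0.0876274391962946 F [ 0.2 -0.2 -4.9] q [-0.19  0.42  1.82  0.    0.9   0.08]
t cm [-0.01  0.11  0.12]
rz deg (tool down) 0.01
[-0.02675922  0.04434201  0.00699988]
-18 [[59.0, 20.0], [59.0, 19.0], [60.0, 16.0], [61.0, 16.0], [61.0, 19.0], [63.0, 17.0], [64.0, 18.0], [66.0, 18.0], [67.0, 17.0], [69.0, 17.0], [70.0, 17.0], [72.0, 17.0], [75.0, 19.0], [78.0, 18.0]]
-6 [[35.0, 23.0], [36.0, 20.0], [37.0, 18.0], [39.0, 17.0], [71.0, 18.0], [76.0, 19.0], [77.0, 19.0], [77.0, 18.0], [78.0, 18.0], [79.0, 16.0], [79.0, 18.0], [80.0, 20.0], [81.0, 19.0], [83.0, 19.0]]
6 [[27.0, 19.0], [56.0, 17.0], [71.0, 17.0], [72.0, 17.0], [76.0, 17.0], [76.0, 19.0], [77.0, 17.0], [78.0, 19.0], [79.0, 18.0], [80.0, 18.0], [80.0, 17.0], [80.0, 18.0], [81.0, 17.0], [81.0, 16.0]]
18 [[55.0, 19.0], [58.0, 18.0], [59.0, 16.0], [60.0, 16.0], [61.0, 20.0], [61.0, 17.0], [63.0, 17.0], [65.0, 16.0], [67.0, 19.0], [70.0, 18.0], [70.0, 17.0], [73.0, 16.0], [74.0, 18.0], [76.0, 17.0]]
```

View pics/s6.png

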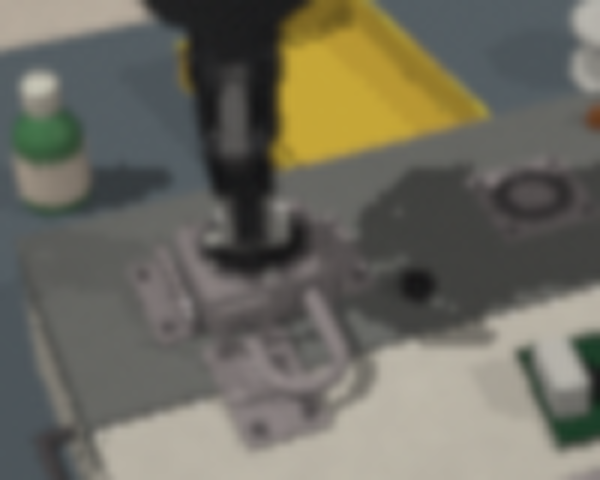

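The shackle stands out with the eye in the gap, just ahead of the lock face. No side load shows. I lift straight up, slowly at first.

move_arm --squeeze 60 --increments '[{"tx":0,"ty":0,"tz":0,"rx":0,"ry":0,"rz":0,"gripper":-1},{"tx":0,"ty":0,"tz":-0.2,"rx":0,"ry":0,"rz":0,"gripper":-1},{"tx":0,"ty":0,"tz":-0.3,"rx":0,"ry":0,"rz":0,"gripper":-1},{"tx":0,"ty":0,"tz":-0.3,"rx":0,"ry":0,"rz":0,"gripper":-1},{"tx":0,"ty":0,"tz":0,"rx":0,"ry":0,"rz":0,"gripper":-1}]'

```text
clock: 20.2
eef_pos: [571.3, -109.8, 128.1]
tcp_rot: [3.141, -0.0, 1.302]
contact_force: [-0.6, 0.0, -5.2]
opening: 0.08
```

```bash
python3 -c "
from h import *
plan(None);print(r.sense()['wrist_torque'])"
```

```text
clock 20.2 pos [ 571.3 -109.8  128.1] toolx [0.265 0.964 0.   ] tooly [ 0.964 -0.265  0.001] toolz [ 0.001 -0.    -1.   ] op 0.0798427016002443 F [-0.6  0.  -5.2] q [-0.19  0.4   1.82 -0.    0.92  0.08]
[-0.01500043  0.042413   -0.00895397]
```

move_arm --increments '[{"tx":0,"ty":0,"tz":-0.5,"rx":0,"ry":0,"rz":0,"gripper":-1},{"tx":0,"ty":0,"tz":-0.7,"rx":0,"ry":0,"rz":0,"gripper":-1},{"tx":0,"ty":0,"tz":-1,"rx":0,"ry":0,"rz":0,"gripper":-1},{"tx":0,"ty":0,"tz":-1.5,"rx":0,"ry":0,"rz":0,"gripper":-1},{"tx":0,"ty":0,"tz":-2,"rx":0,"ry":0,"rz":0,"gripper":-1},{"tx":0,"ty":0,"tz":-2.5,"rx":0,"ry":0,"rz":0,"gripper":-1},{"tx":0,"ty":0,"tz":-2.5,"rx":0,"ry":0,"rz":0,"gripper":-1},{"tx":0,"ty":0,"tz":-2.5,"rx":0,"ry":0,"rz":0,"gripper":-1},{"tx":0,"ty":0,"tz":-2,"rx":0,"ry":0,"rz":0,"gripper":-1},{"tx":0,"ty":0,"tz":-1.5,"rx":0,"ry":0,"rz":0,"gripper":-1},{"tx":0,"ty":0,"tz":-0.8,"rx":0,"ry":0,"rz":0,"gripper":-1},{"tx":0,"ty":0,"tz":0,"rx":0,"ry":0,"rz":0,"gripper":-1}]'

```text
clock: 21.4
eef_pos: [571.3, -109.8, 303.6]
tcp_rot: [3.14, -0.0, 1.302]
contact_force: [1.1, -0.2, -5.5]
opening: 0.077
```

move_arm --increments '[{"tx":0,"ty":0,"tz":0,"rx":0,"ry":0,"rz":0,"gripper":-1},{"tx":0,"ty":0,"tz":0,"rx":0,"ry":0,"rz":0,"gripper":-1},{"tx":0,"ty":0,"tz":0,"rx":0,"ry":0,"rz":0,"gripper":-1},{"tx":0,"ty":0,"tz":0,"rx":0,"ry":0,"rz":0,"gripper":-1}]'

```text
clock: 21.8
eef_pos: [570.7, -109.7, 301.7]
tcp_rot: [-3.14, 0.0, 1.302]
contact_force: [0.7, 0.6, -5.2]
opening: 0.08
```

```bash
python3 - <<'E'
from h import *
np.set_printoptions(precision=1,suppress=True)
plan(None);print(r.sense()['wrist_torque'])
s,ds=grab("scene")
C=cloud("scene",ds);M=Ro.from_euler("z",2.6,degrees=True).as_matrix()
p=np.array(r.sense()["eef_pos"])
L=(C-p)@M; q=L[(abs(L[...,0])<90)&(abs(L[...,1])<35)&(L[...,2]>-60)&(L[...,2]<0)]
print("lowest",np.percentile(q[:,2],1),"shackle reach",q[:,0].max())
sh=q[q[:,0]>34];print("shackle z by x",[(a,round(np.median(sh[abs(sh[:,0]-a)<6][:,2]),1)) for a in(40,55,70)])
t=q[(q[:,0]>-24)&(q[:,0]<26)&(q[:,2]>-12)&(q[:,2]<0)]
A=np.c_[t[:,:2],np.ones(len(t))];print("body top plane slopes",(np.linalg.lstsq(A,t[:,2],rcond=None)[0]).round(3),len(t))
B=cv2.resize(s[110:290,130:330],None,fx=3.3,fy=3.3,interpolation=cv2.INTER_CUBIC)
cv2.imwrite("pics/s7.png",B[:,:,::-1])
E
```

```text
clock 21.8 pos [ 570.7 -109.7  301.7] toolx [ 0.3  1.  -0. ] tooly [ 1.  -0.3 -0. ] toolz [-0.  0. -1.] op 0.0803014409195446 F [ 0.7  0.6 -5.2] q [-0.2  0.2  1.6 -0.   1.3  0.1]
[-0.  0.  0.]
lowest -30.14261525058413 shackle reach 85.75628688851276
shackle z by x [(40, np.float64(-17.0)), (55, np.float64(-17.0)), (70, np.float64(-16.9))]
body top plane slopes [-0.1  0.  -5.9] 272
```

View pics/s7.png

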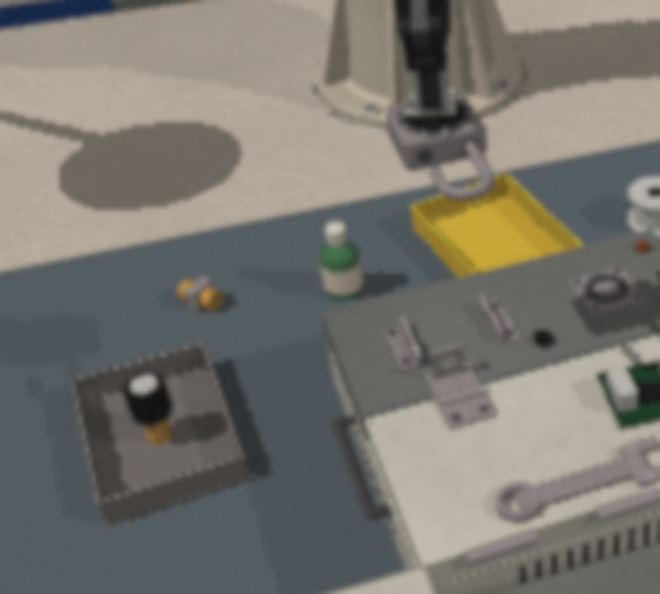

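The lock hangs open and level in the gripper, clear of the hasp. The plug stands in the grey tray and the bystanders in view are untouched. I hand the job in.

```bash
python3 -c "
from rig import r
print(r.sign_off(), r.sense()['clock'], r.sense()['opening'])"
```

```text
the job is handed in; nothing more can be done
the job is handed in; nothing more can be done
```

The job is done and handed in at about 22 s of the 72 s allowed. I pulled the arming plug first and set it down upright in the grey tray. Then I turned the dial about 59° clockwise to the third click, drew the shackle open and lifted the lock off the hasp.

My last checks before handing in:
- **Lock:** it is held by the dial bar, about 180 mm above the test set. The shackle is out, and its height is constant along its length, so the lock is level.
- **Grip:** the force on the tool was about 5 N, close to the lock's weight, and the gripper opening was steady.
- **Plug and bystanders:** the plug stands in the tray, and everything visible in the last picture looked undisturbed. The multimeter and the jar were outside that crop, so I did not check them again.

**Disagreements:**
- **Push back:** the lock wedged against the deck once while I pushed it back, with forces up to about 21 N. It came free when I raised the tool 1 mm.
- **Body tilt:** a rough plane fit to the lock body's top gave a slope of about -0.1. I put that down to dial points in the fit, since the shackle and tool readings were level.
- **Handover:** the hand-in reports no verdict, and I could not read the state afterwards.

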